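Bolt the workpiece into the inspection fixture

TASK

Lock the white workpiece into the inspection fixture: with one fingertip press the yellow spring catch down and keep it down for the whole slide, while the other fingertip pushes the red stud of the bolt until the bolt is fully home over the workpiece's flange. Then let go so that the catch springs back up. Lift or carry nothing: the workpiece and the other things around stay where they are.

Things in the scene. Friction and masses are not known exactly. Their poses are not given: they have to be found in the camera images.
- fixture: Inspection fixture, fixed to the black plate: aluminium base 150 (x) x 270 (y) x 16 mm high. Origin: centre of the base's underside, z up; position and yaw vary. Below, (x, y) are mm in its frame, heights are over the plate. The bolt slides along its +y toward the white workpiece at (0, 65). Behind the stud (y below -93, x -30 to 30) there is only the base, 16 high.
- guide_top (a point): Top centre of the dark bridge-shaped guide over the bolt, at (0, -20), height 61: it spans x -28 to 28 and y -30 to -10. Fixed on the fixture. The fixed black housing under the yellow key spans x 34 to 56, y -122 to -54, top at height 44.
- bolt (a joint): Travel of the bolt in m: 0 = drawn back (start), 0.030 = fully home, a hard stop. About 2 N slides it. With the catch up, the catch's tooth blocks the bolt (2 mm of play) at 0, again about 0.015 and at 0.030 by lugs on the bar's side, so the catch must be held down all the way; afterwards the catch rises fully only if the bolt is within 2 mm of home.
- stud_back (a point): Centre of the back face of the red upright finger stud of the bolt: push this face toward the fixture's +y. At (0, -91), height 70, when bolt = 0; moves with the bolt to (0, -61). The stud is 20 (x) x 12 (y) mm and rises to height 83 from the bolt's steel bar (14 wide, top at height 52), which does not reach behind the stud by more than 2 mm and is captive.
- catch (a joint): How far the yellow spring catch is pressed down, in m: 0 = up, 0.010 = fully down (hard stop). The spring pushes back with 3 N at the top, 7 N fully down. The tooth is clear of the bolt from 0.005 on; hold it at 0.006 or more.
- catch_top (a point): Centre of the top of the yellow catch key, a flat bar beside the bolt on the fixture's +x side: 26 (x) x 95 (y) mm, at (45, -77.5), top at height 66 when up, 56 when fully down. It covers y -125 to -30, so a fingertip can slide along it while pressing. Stud and key are 45 mm apart between centres (along x), with a free gap from x = 10 to 32.
- workpiece_mid (a point): Centre, half-way up, of the white turned workpiece standing in the fixture: flange 90 mm diameter, 20 high, boss 52 mm diameter to 42 high; stands on the base top, so its top is at height 58. Loose, about 0.25 kg; not to be moved.
- spare_mid (a point): Centre, half-way up, of a second white turned part like the workpiece (42 mm high), standing on the plate. Leave alone.
- vblock: Dark steel V-block, 60 x 70 x 52 mm high, loose; origin centre of underside. Leave alone.
- setting_ring: Steel setting ring, 48 mm diameter, 18 high, loose on the plate; origin centre of underside. Leave alone.
- gauge_block: Steel gauge block 9 x 35 x 30 mm high, standing loose on the fixture's base near (-55, -30); origin centre of underside. Leave alone.
- plug_gauge: Steel plug gauge standing upright, 24 mm wide, 45 high, loose; origin centre of underside. Leave alone.
- cleaner: Small clear bottle with blue cap, 48 mm diameter, 110 high, loose; origin centre of underside. Leave alone.
- dust_brush: Dust brush lying on the plate, loose. Leave alone.
Mind the look-alikes: they are no part of the job. What is shaped like the part that bears spare_mid but green or purple is not meant. Leave any purple look-alike of the part that bears workpiece_mid alone.

How it is judged:
By the outcome, as a careful person would: the job done as asked, in the order asked, and still so for the second after the job is handed in, with the robot touching nothing.
It also fails if it takes over 35 s, if anything falls off the work surface, if the arm or the gripper's body presses on something with over 40 N, if the wrist force passes 120 N, or if a joint passes its speed limit or range.

ROBOT

A 6-joint arm with a two-finger parallel gripper is mounted at the origin on the work surface. World frame = base frame: x ahead of the robot, y to its left, z up, the work surface at z = 0. Lengths are in m, angles in rad, forces in N, time in s.
With the tool pointing down it reaches from about 0.375 to 0.975 m from the base axis. Payload 3.8 kg.
Tool frame: the origin (TCP) lies midway between the tips of the shut fingers; the grasp point (between the pads) lies r.hold_point_z behind it (r.hold_point_z is the distance from the TCP to the grasp point, in m); z points along the fingers, y is the direction in which the jaws open and shut (so a half turn about z gives the same grasp; the last joint's range is limited). The gripper opens to 85 mm and grips with 20 to 120 N. Pads are 22 mm wide; open, the fingers measure 114 mm over their backs; the gripper's body (76 mm by 85 mm) begins 54 mm behind the grasp point. The pads swing forward as they close: fully open they stand 13 mm farther back than shut.
Start: joints at [-1.171, 0.264, 1.604, -0, 1.274, -0.037], TCP at [0.286, -0.612, 0.231] pointing down, gripper open.
Joint ranges: [-2.63, 2.63], [-0.94, 2.18], [0.31, 2.57], [-1.31, 4.45], [0, 2.66], [-2.55, 2.55]. Speed limits (rad/s): [2.57, 2.57, 3.14, 3.14, 3.14, 3.14].

INTERFACE

Orientations are given as a unit quaternion [x, y, z, w].
In Python, from plant import r, cams gives the robot as it stands.
- The arm moves only by the tool servo_tool, never from a script. Its argument "moves" is a list that holds one entry, the list of rows, each a list of 7 numbers: the opening in per cent of the stroke, from 0 (shut) to 100 (fully open), then the shift along the tool's x, y, z in units of 25 mm (1.0 is 25 mm), then the turn, a rotation vector about the tool's x, y, z in units of 6 degrees (1.0 is 6 degrees). In form: [[[claw, tx, ty, tz, rx, ry, rz], ...]]. A call has 1 to 20 rows; each row shifts and turns the pose as measured when the row begins, along the tool's axes as they then stand; what a row does not reach is not made up. A row lasts 1/12 s, in which the tool goes at most 41.7 mm and 7.16 degrees, less where a joint would pass 70% of its speed; a pose out of reach is approached as far as the arm can. A call is refused whole if a number of a shift passes 1 or a number of a turn 1, either way. A call with a gripper value outside its range is refused whole. The fingers move at their own pace and stop on an object; the grip force is fixed at half the most. Time passes only in rows, so rows that do not move let the fingers close. It gives the time, the measured TCP pose, the force and the opening at its end, in the units of the state.
- r.read_state(): the state, without advancing time (a new reading comes with each control period).
- cams.camera(name): name is "side" or "top"; returns a dict with "frame" (420x560x3 uint8, red, green, blue), "z_map" (420x560 float32, m along the optical axis (not along the pixel's ray), 0 where there is no reading), "fx", "fy", "cx", "cy" (pixels), "camera_from_world" (4x4, takes a point from world to camera coordinates). Camera axes: x right, y down, z forward; pixel columns grow to the right and rows downward; lengths in m; the calibration is good to about 2 mm. A picture is of the moment at which its call begins.
- r.finish_job(): hands the job in, once; it reports no verdict.
The state is a dict: "time_s": time; "joint_positions": joint angles; "dq": joint speeds; "effort": joint torques, N m; "tool_pos": TCP position; "tool_rot": TCP orientation; "wrist_force": force on the tool from outside, world axes, zero at the start; "ft_torque": the same for the moment, N m; "opening": finger opening in m.
Only numpy, scipy, OpenCV 4.12 (cv2) and the standard library are available. Lean on these libraries where they do the work, as an engineer would, in place of code of your own. Each camera call takes 0.05 s, during which the arm holds its last target. There are 200 camera calls.

## Working session

There is one attempt and no reset: what is moved stays moved. The work goes in short steps, Python scripts to look and compute and a tool call to move; the robot and the scene stay as the last step left them, time stands still between calls to the robot, and variables do not carry over. Pictures are saved under pics/ and viewed, about 8 in all and at most 12, crops included, and the job is handed in when it is done.

Besides the shell and the picture viewer there is one more tool, called after "Request:" as a command line: name --argument value ..., lists and objects as JSON in quotes. servo_tool: Moves the arm, as the interface text tells. Its arguments: {"type":"object","properties":{"moves":{"type":"array"}},"required":["moves"]}

```bash
mkdir -p pics; ls; cat > h.py <<'E'
import numpy as np, cv2
from plant import r, cams
def get(n):
    c=cams.camera(n); np.savez(f'/tmp/{n}.npz',**c); return c
def ld(n): return dict(np.load(f'/tmp/{n}.npz'))
def world(c,u,v,z=None):
    u=np.asarray(u,float);v=np.asarray(v,float)
    T=np.linalg.inv(c['camera_from_world']); d=np.stack([(u-c['cx'])/c['fx'],(v-c['cy'])/c['fy'],np.ones_like(u)],-1)
    if z is None:
        zz=c['z_map'][v.astype(int),u.astype(int)]; return (d*zz[...,None])@T[:3,:3].T+T[:3,3]
    w=d@T[:3,:3].T; return T[:3,3]+w*((z-T[2,3])/w[...,2])[...,None]
def pix(c,p):
    q=c['camera_from_world']@np.append(p,1); return np.array([c['fx']*q[0]/q[2]+c['cx'],c['fy']*q[1]/q[2]+c['cy']])
E
python3 - <<'E'
from h import *
print(r.read_state(), r.hold_point_z)
for n in('top','side'):
    c=get(n); cv2.imwrite(f'pics/{n}1.png',c['frame'][...,::-1]); T=np.linalg.inv(c['camera_from_world']); print(n,c['fx'],T[:3].round(3).tolist())
E
```

```text
pics
{'time_s': 0.0, 'joint_positions': array([-1.17086126e+00,  2.64782484e-01,  1.60537269e+00,  5.01875565e-06,
        1.27367938e+00, -3.69610579e-02]), 'dq': array([-1.44741631e-04,  1.99599678e-03,  4.23478439e-04, -6.80919341e-05,
       -1.72206154e-03, -1.26992799e-04]), 'effort': array([ 1.12318616e-03, -5.15109122e+01, -3.67311609e+01,  6.59872327e-06,
        1.30078092e-02,  9.40837594e-06]), 'tool_pos': array([ 0.28529274, -0.61094734,  0.22994296]), 'tool_rot': array([ 9.76234500e-01,  2.16713971e-01, -1.99963435e-04, -1.10297147e-03]), 'wrist_force': array([-0.3652881 , -0.51525163,  0.93889667]), 'ft_torque': array([ 0.02791002, -0.00060632,  0.00812716]), 'opening': 0.08578864384130654} 0.0187
top 500.0131185417891 [[-0.019, -0.983, 0.183, 0.33], [-1.0, 0.018, -0.006, 0.057], [0.003, -0.183, -0.983, 1.359]]
side 474.11712015211623 [[-0.974, -0.131, 0.187, 0.365], [-0.227, 0.613, -0.757, 0.897], [-0.015, -0.779, -0.626, 0.782]]
```

View pics/top1.png

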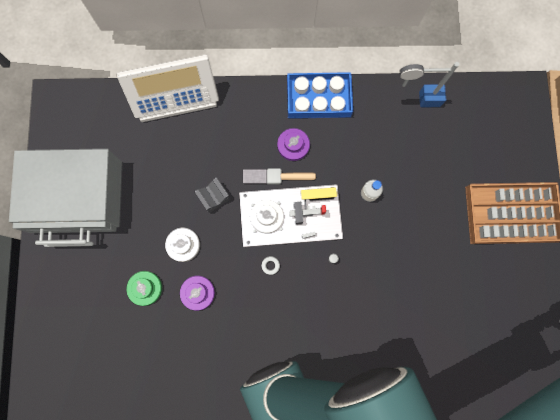

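View pics/side1.png

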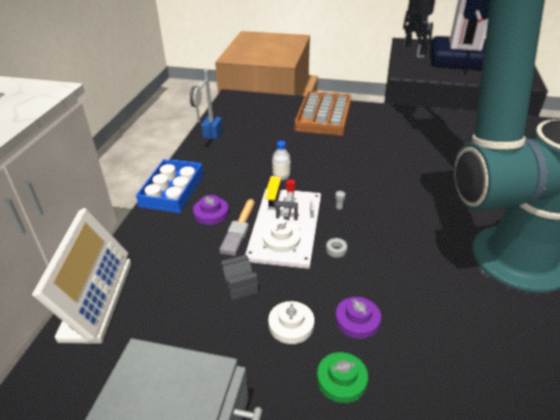

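The top view shows the fixture at about (290,215): workpiece (266,215), bridge guide (298,212), red stud (323,210), yellow key (319,193), cleaner (372,190). The look-alikes are away from it: purple (293,143) and (196,293), green (144,288), white spare (182,244). The other red and yellow candidates still have to be ruled out. The side view shows the stud at (291,187) and the key at (273,188).

```bash
python3 - <<'E'
from h import *
for n in('top','side'):
    c=ld(n); h=cv2.cvtColor(c['frame'],cv2.COLOR_RGB2HSV); H,S,V=[h[...,i].astype(int) for i in range(3)]
    M={'yel':(H>20)&(H<34)&(S>150)&(V>110),'red':((H<6)|(H>174))&(S>150)&(V>70),'white':(S<40)&(V>150)}
    for k,m in M.items():
        m=m.astype(np.uint8); N,L,st,ce=cv2.connectedComponentsWithStats(m)
        for i in range(1,N):
            if st[i,4]<12 or (k!='white' and not(220<ce[i,0]<400 and 150<ce[i,1]<260)) : continue
            if k=='white' and not (st[i,4]>1500 and 230<ce[i,0]<330 and 150<ce[i,1]<260): continue
            v,u=np.where(L==i); P=world(c,u,v); 
            cnt=cv2.minAreaRect(np.stack([u,v],1).astype(np.float32))
            print(n,k,st[i].tolist(),ce[i].round(1),'med',np.median(P,0).round(4),'z95',np.percentile(P[:,2],[5,50,95]).round(3),cnt)
c=ld('top')
cv2.imwrite('pics/crop1.png',cv2.resize(c['frame'][175:255,230:390,::-1],None,fx=5,fy=5,interpolation=cv2.INTER_CUBIC))
E
```

```text
top red [321, 205, 5, 9, 31] [323.3 209. ] med [ 0.5587 -0.0739  0.0823] z95 [0.072 0.082 0.085] ((323.0, 209.0), (8.0, 4.0), 90.0)
top white [239, 185, 104, 62, 4765] [286.9 217.3] med [0.5445 0.0272 0.0158] z95 [0.01  0.016 0.056] ((290.4440002441406, 215.16123962402344), (54.929351806640625, 100.16297912597656), 85.51539611816406)
side yel [266, 176, 15, 25, 261] [272.7 187.5] med [ 0.6055 -0.0633  0.0667] z95 [0.001 0.067 0.07 ] ((272.1192626953125, 187.935791015625), (12.068611145019531, 24.328786849975586), 16.699243545532227)
side red [286, 179, 9, 12, 98] [290.1 184.6] med [ 0.5622 -0.0702  0.0718] z95 [0.002 0.072 0.085] ((290.0, 184.5), (11.0, 8.0), 90.0)
side white [246, 190, 75, 78, 4075] [285.  231.6] med [0.5439 0.0744 0.0178] z95 [0.008 0.018 0.059] ((282.5680236816406, 226.7772674560547), (65.12785339355469, 78.08316040039062), 8.841814994812012)
```

View pics/crop1.png

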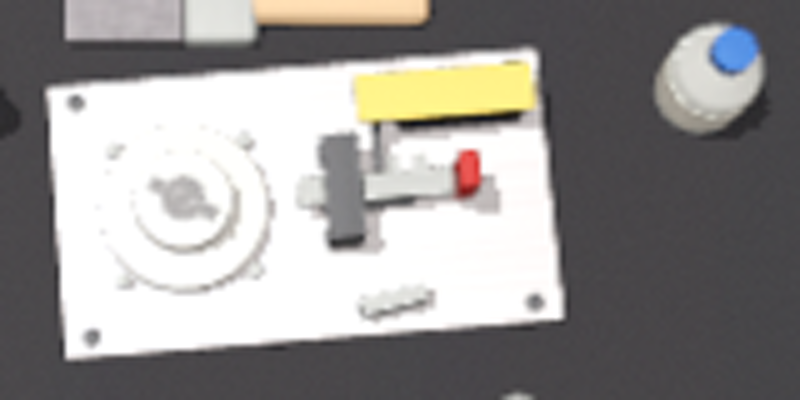

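The crop shows the base, the bolt and bridge at crop (343,190), the one red stud at (467,172), and the one yellow key at (446,92). Next I fit the fixture frame from the base and key corners.

```bash
python3 - <<'E'
from h import *
from scipy.optimize import least_squares
c=ld('top')
def w(p,z): p=np.array(p,float)/5+[230,175]-0.4; return world(c,p[:,0],p[:,1],z)[:,:2]
base=w([(47,88),(537,48),(563,317),(66,358)],.016); bl=np.array([[75,135],[75,-135],[-75,-135],[-75,135]])/1e3
h=cv2.cvtColor(c['frame'],cv2.COLOR_RGB2HSV); m=cv2.inRange(h,(18,80,150),(36,255,255)); m[:,:295]=0;m[:,345:]=0;m[:180]=0;m[205:]=0
v,u=np.where(m); cc=cv2.boxPoints(cv2.minAreaRect(np.stack([u,v],1).astype(np.float32)));print('yel n',len(u),cc.tolist())
print('yel depth',np.median(world(c,u,v),0))
key=w([(355,76),(533,64),(537,108),(358,122)],.066); kl=np.array([[58,-30],[58,-125],[32,-125],[32,-30]])/1e3
st=w([(467,157)],.083)
print('key sizes',np.linalg.norm(np.diff(key,axis=0),axis=1),'base',np.linalg.norm(np.diff(base,axis=0),axis=1))
def T(x,l): R=np.array([[np.cos(x[2]),-np.sin(x[2])],[np.sin(x[2]),np.cos(x[2])]]); return l@R.T+x[:2]
for a,b in((base,bl),(key,kl),(np.r_[base,key],np.r_[bl,kl])):
    s=least_squares(lambda x:(T(x,b)-a).ravel(),[.55,.02,0]); x=s.x; print(x,np.degrees(x[2]),'res',np.abs(s.fun).max(), 'studtop',T(x,np.array([[0,-.085]])),'key',T(x,np.array([[.045,-.0775]])))
print('key meas',key.mean(0),'stud top meas(px centre of upper face)',st)
for nn,p,z in(('key',[.045,-.0775],.066),('studback',[0,-.091],.07),('top',[0,-.085],.083)):
    q=T(x,np.array([p]))[0]
    print(nn,'side pix',pix(ld('side'),[*q,z]),'top pix',pix(c,[*q,z]))
E
```

```text
yel n 330 [[300.61798095703125, 189.98878479003906], [335.49212646484375, 186.6674346923828], [336.39996337890625, 196.2000274658203], [301.52581787109375, 199.52137756347656]]
yel depth [ 0.60448104 -0.06486039  0.06468942]
key sizes [0.09467038 0.0238703  0.09497595] base [0.27073949 0.14947726 0.26918446]
[0.55561136 0.00931396 0.0629751 ] 3.6082077077489147 res 0.0008113667773526068 studtop [[ 0.5609607  -0.07551754]] key [[ 0.6053995 -0.0652004]]
[0.55503073 0.00936557 0.05492138] 3.1467631714895967 res 0.0010986331130042881 studtop [[ 0.5596967  -0.07550627]] key [[ 0.60421714 -0.06554736]]
[0.55510911 0.00919975 0.06059012] 3.4715579835158246 res 0.001785680153538305 studtop [[ 0.56025612 -0.07564427]] key [[ 0.60471939 -0.06543315]]
key meas [ 0.60421714 -0.06554736] stud top meas(px centre of upper face) [[ 0.56614752 -0.07375994]]
key side pix [273.52663652 186.35060252] top pix [318.71028267 192.90669903]
studback side pix [291.58369446 183.55681424] top pix [325.60278137 208.93009435]
top side pix [291.28405006 180.75525404] top pix [323.80771511 208.21769987]
```

Fits agree to about 1.5 mm: fixture at (0.555, 0.009), yaw 3.5°. The predicted pixels for key and stud match both views. With a 30 mm opening, one finger is on the key and the other behind the stud. I'll hover first over fixture (22.5, -107).

```bash
cat >> h.py <<'E'
O=np.array([.5553,.0092]); YAW=.061
def fx(p): # fixture xy(mm)->world
    c,s=np.cos(YAW),np.sin(YAW); return O+np.array([[c,-s],[s,c]])@(np.array(p)/1e3)
def rep(tx=22.5,ty=-107,h=150):
    from scipy.spatial.transform import Rotation as Ro
    s=r.read_state(); R=Ro.from_quat(s['tool_rot']).as_matrix()
    p=s['tool_pos']; c,sn=np.cos(YAW),np.sin(YAW)
    f=np.array([[c,sn],[-sn,c]])@(p[:2]-O)*1e3
    t=np.append(fx([tx,ty]),h/1e3); Rt=Ro.from_euler('z',YAW+np.pi/2).as_matrix()@np.diag([1,-1,-1.])
    print('t',round(s['time_s'],2),'fix xy',f.round(1),'h',(p[2]*1e3).round(1),'open',(s['opening']*1e3).round(1),'F',s['wrist_force'].round(2))
    print(' shift units(tool)',(R.T@(t-p)/.025).round(2),'turn units',(np.degrees(Ro.from_matrix(R.T@Rt).as_rotvec())/6).round(2))
E
python3 -c "
from h import *
rep()"
```

```text
Traceback (most recent call last):
  File "h.py", line 23, in rep
    print('t',round(s['time_s'],2),'fix xy',f.round(1),'h',(p[2]*1e3).round(1),'open',(s['opening']*1e3).round(1),'F',s['wrist_force'].round(2))
                                                                                      ^^^^^^^^^^^^^^^^^^^^^^^^
AttributeError: 'float' object has no attribute 'round'
```

Request:
servo_tool --moves '[[[80,0.9,-0.6,0,0,0,-1],[35,0.9,-0.5,0,0,0,-1],[35,0.9,-0.4,0,0,0,-1],[35,1,-0.35,0,0,0,-1],[35,1,-0.25,0,0,0,-1],[35,1,-0.15,0,0,0,-1],[35,1,-0.05,0,0,0,-1],[35,1,0.05,0,0,0,-1],[35,1,0.15,0,0,0,-1],[35,1,0.25,0,0,0,-1],[35,0.9,0.35,0,0,0,-1],[35,0.9,0.4,0,0,0,0]]]'

```text
time_s: 1.1
tool_pos: [0.4166, -0.3259, 0.222]
tool_rot: [0.683, 0.731, 0.001, -0.007]
wrist_force: [1.2, -1.0, 0.4]
opening: 0.0302
```

```bash
python3 -c "
from h import *
rep()"
```

```text
Traceback (most recent call last):
  File "h.py", line 23, in rep
    print('t',round(s['time_s'],2),'fix xy',f.round(1),'h',(p[2]*1e3).round(1),'open',(s['opening']*1e3).round(1),'F',s['wrist_force'].round(2))
                                                                                      ^^^^^^^^^^^^^^^^^^^^^^^^
AttributeError: 'float' object has no attribute 'round'
```

```bash
sed -i "s/(s\['opening'\]\*1e3).round(1)/round(float(s['opening'])*1e3,1)/" h.py; python3 -c "
from h import *
rep()"
```

```text
t 1.1 fix xy [-158.9 -326. ] h 222.0 open 30.2 F [ 1.16 -1.04  0.4 ]
 shift units(tool) [8.67 7.34 2.92] turn units [-0.08 -0.11  0.07]
```

Request:
servo_tool --moves '[[[35,1,0.85,0,0,0,0],[35,1,0.85,0,0,0,0],[35,1,0.85,0,0,0,0],[35,1,0.85,0,0,0,0],[35,1,0.85,0,0,0,0],[35,1,0.85,0,0,0,0],[35,0.9,0.8,0,0,0,0],[35,0.7,0.7,0.3,0,0,0],[35,0.5,0.5,0.5,0,0,0],[35,0.3,0.3,0.4,0,0,0],[35,0,0,0,0,0,0]]]'

```text
time_s: 2.02
tool_pos: [0.591, -0.0849, 0.1876]
tool_rot: [0.681, 0.732, 0.001, -0.01]
wrist_force: [-0.6, -0.1, -0.6]
opening: 0.0298
```

```bash
python3 -c "
from h import *
rep(h=100)"
```

```text
t 2.02 fix xy [ 29.9 -96.1] h 187.6 open 29.8 F [-0.61 -0.15 -0.64]
 shift units(tool) [-0.49 -0.25  3.5 ] turn units [-0.12 -0.14  0.11]
```

Request:
servo_tool --moves '[[[35,-0.3,-0.2,0.6,-0.1,-0.1,0.1],[35,-0.2,-0.1,0.8,0,0,0],[35,0,0,0.8,0,0,0],[35,0,0,0.6,0,0,0],[35,0,0,0.4,0,0,0],[35,0,0,0.1,0,0,0],[35,0,0,0,0,0,0]]]'

```text
time_s: 2.6
tool_pos: [0.5798, -0.1024, 0.1015]
tool_rot: [0.685, 0.728, -0.002, -0.003]
wrist_force: [0.7, 0.6, -0.5]
opening: 0.0296
```

```bash
python3 -c "
from h import *
rep(h=80)
im=[]
for n,(a,b,x,y) in (('top',(165,265,250,390)),('side',(130,230,220,360))):
    c=get(n); im.append(cv2.resize(c['frame'][a:b,x:y,::-1],None,fx=4,fy=4,interpolation=cv2.INTER_CUBIC))
cv2.imwrite('pics/hov.png',cv2.resize(np.vstack(im),None,fx=.75,fy=.75))
"
```

```text
t 2.6 fix xy [  17.7 -112.9] h 101.5 open 29.6 F [ 0.71  0.63 -0.52]
 shift units(tool) [0.23 0.2  0.86] turn units [-0.07 -0.02 -0.  ]
```

View pics/hov.png

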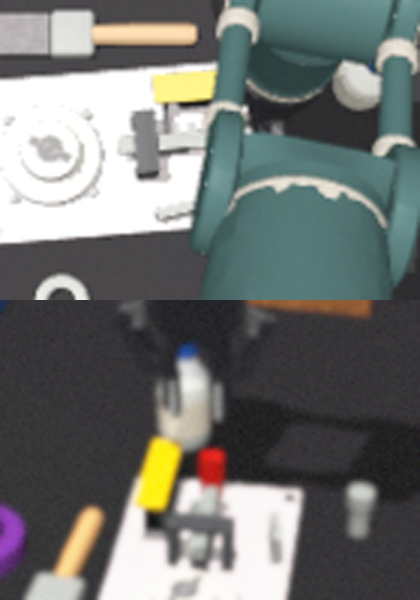

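The side crop shows the fingertips at about (172,400) and (217,400), above and behind the key (158,475) and stud (212,467). The cleaner stands well behind them. Correcting xy, then descending in small steps.

Request:
servo_tool --moves '[[[35,0.18,0.18,0.3,0,0,0],[35,0,0,0.4,0,0,0],[35,0,0,0.1,0,0,0],[35,0,0,0,0,0,0],[35,0,0,0,0,0,0]]]'

```text
time_s: 3.12
tool_pos: [0.5886, -0.0976, 0.0847]
tool_rot: [0.685, 0.728, 0.001, 0.001]
wrist_force: [0.4, 0.1, 0.4]
opening: 0.0303
```

```bash
python3 -c "
from h import *
rep(h=66)"
```

```text
t 3.12 fix xy [  26.7 -108.6] h 84.7 open 30.3 F [0.38 0.06 0.41]
 shift units(tool) [ 0.06 -0.17  0.75] turn units [0.02 0.   0.  ]
```

Request:
servo_tool --moves '[[[35,0,-0.1,0.2,0,0,0],[35,0,0,0.2,0,0,0],[35,0,0,0,0,0,0],[35,0,0,0,0,0,0]]]'

```text
time_s: 3.45
tool_pos: [0.5861, -0.0976, 0.0741]
tool_rot: [0.685, 0.729, 0.001, 0.001]
wrist_force: [-0.6, 0.4, 0.6]
opening: 0.0298
```

```bash
python3 -c "
from h import *
rep(h=60)"
```

```text
t 3.45 fix xy [  24.3 -108.5] h 74.1 open 29.8 F [-0.59  0.36  0.6 ]
 shift units(tool) [ 0.06 -0.07  0.56] turn units [0.02 0.   0.01]
```

Request:
servo_tool --moves '[[[35,0,-0.06,0.2,0,0,0],[35,0,0,0.15,0,0,0],[35,0,0,0,0,0,0],[35,0,0,0,0,0,0]]]'

```text
time_s: 3.78
tool_pos: [0.5853, -0.0979, 0.0653]
tool_rot: [0.685, 0.729, 0.001, 0.002]
wrist_force: [-0.8, 1.3, 3.0]
opening: 0.0302
```

Request:
servo_tool --moves '[[[35,0,0,0.15,0,0,0],[35,0,0,0,0,0,0],[35,0,0,0,0,0,0]]]'

```text
time_s: 4.03
tool_pos: [0.5857, -0.098, 0.0625]
tool_rot: [0.685, 0.729, 0.002, 0.002]
wrist_force: [-2.3, -0.4, 3.5]
opening: 0.03
```

Request:
servo_tool --moves '[[[35,0,0,0.1,0,0,0],[35,0,0,0,0,0,0],[35,0,0,0,0,0,0]]]'

```text
time_s: 4.28
tool_pos: [0.5858, -0.098, 0.0606]
tool_rot: [0.685, 0.729, 0.002, 0.002]
wrist_force: [-1.5, -0.1, 4.0]
opening: 0.0301
```

```bash
python3 -c "
from h import *
rep(h=60)"
```

```text
t 4.28 fix xy [  23.9 -108.9] h 60.6 open 30.1 F [-1.49 -0.06  4.02]
 shift units(tool) [ 0.08 -0.06  0.02] turn units [0.05 0.01 0.01]
```

Request:
servo_tool --moves '[[[35,0,0,0.15,0,0,0],[35,0,0,0,0,0,0],[35,0,0,0,0,0,0]]]'

```text
time_s: 4.53
tool_pos: [0.5861, -0.0981, 0.0577]
tool_rot: [0.685, 0.729, 0.002, 0.002]
wrist_force: [-1.4, 0.3, 5.9]
opening: 0.03
```

Request:
servo_tool --moves '[[[35,0,0,0.12,0,0,0],[35,0,0,0,0,0,0],[35,0,0,0,0,0,0]]]'

```text
time_s: 4.78
tool_pos: [0.5862, -0.0981, 0.0562]
tool_rot: [0.685, 0.729, 0.002, 0.002]
wrist_force: [-2.3, 1.7, 6.2]
opening: 0.0298
```

```bash
python3 -c "
from h import *
rep(h=60)
c=get('side')
cv2.imwrite('pics/press.png',cv2.resize(c['frame'][150:230,230:340,::-1],None,fx=6,fy=6,interpolation=cv2.INTER_CUBIC))
o=np.load('/tmp/side.npz')
h=cv2.cvtColor(c['frame'],cv2.COLOR_RGB2HSV); m=cv2.inRange(h,(20,150,110),(34,255,255)); m[:,:262]=0;m[:,290:]=0
v,u=np.where(m);P=world(c,u,v);k=P[:,2]>.03;print('key z',np.median(P[k,2]),k.sum())
"
```

```text
t 4.78 fix xy [  24.3 -109. ] h 56.2 open 29.8 F [-2.33  1.74  6.22]
 shift units(tool) [ 0.08 -0.07 -0.15] turn units [0.05 0.01 0.01]
key z 0.057861771466336864 211
```

View pics/press.png

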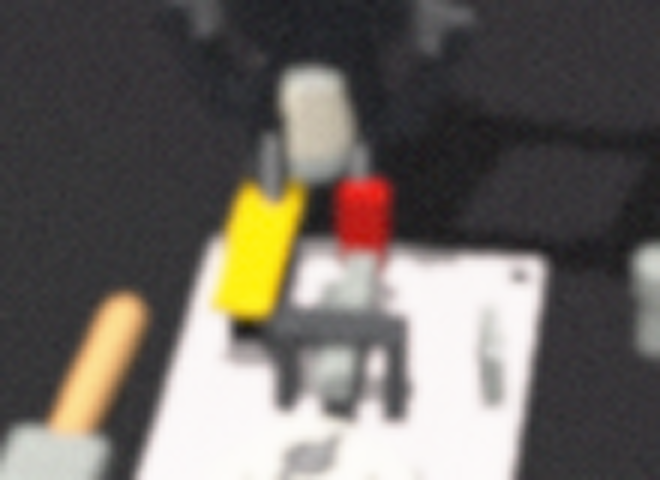

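The side crop shows the left finger on the key at (270,190), the right finger behind the stud at (362,180), and the key about 9 mm lower than before. Pressing slightly more, then sliding while watching force and height.

Request:
servo_tool --moves '[[[35,0,-0.03,0.05,0,0,0],[35,0.12,0,0.01,0,0,0],[35,0.12,0,0.01,0,0,0],[35,0.12,0,0.01,0,0,0],[35,0,0,0,0,0,0]]]'

```text
time_s: 5.25
tool_pos: [0.5882, -0.0927, 0.0581]
tool_rot: [0.685, 0.729, 0.002, 0.007]
wrist_force: [-2.6, 2.1, 4.6]
opening: 0.03
```

Request:
servo_tool --moves '[[[35,0.12,0,0.01,0,0,0],[35,0.12,0,0.01,0,0,0],[35,0.12,0,0.01,0,0,0]]]'

```text
time_s: 5.5
tool_pos: [0.5896, -0.087, 0.0593]
tool_rot: [0.684, 0.729, 0.001, 0.011]
wrist_force: [-2.1, -5.2, 4.2]
opening: 0.0302
```

```bash
python3 -c "
from h import *
rep(ty=-72,h=56)"
```

```text
t 5.5 fix xy [ 28.4 -98.1] h 59.3 open 30.2 F [-2.07 -5.16  4.2 ]
 shift units(tool) [ 1.05 -0.24  0.11] turn units [0.16 0.13 0.02]
```

The height is creeping up and the tool is tilting a little. Pressing down again and correcting before pushing on.

Request:
servo_tool --moves '[[[35,-0.05,-0.1,0.08,0.1,0.1,0],[35,0,-0.05,0.06,0.05,0.05,0],[35,0,0,0.02,0,0,0]]]'

```text
time_s: 5.75
tool_pos: [0.589, -0.0878, 0.0575]
tool_rot: [0.684, 0.729, 0.003, 0.001]
wrist_force: [-4.0, -0.1, 5.8]
opening: 0.0297
```

```bash
python3 -c "
from h import *
rep(ty=-72,h=56)
c=get('side')
h=cv2.cvtColor(c['frame'],cv2.COLOR_RGB2HSV); m=cv2.inRange(h,(20,150,110),(34,255,255)); m[:,:262]=0;m[:,290:]=0
v,u=np.where(m);P=world(c,u,v);k=P[:,2]>.03;print('key z',np.median(P[k,2]),k.sum())
m=cv2.inRange(h,(0,150,70),(6,255,255))|cv2.inRange(h,(174,150,70),(180,255,255));m[:,:280]=0;m[:,300:]=0;m[:170]=0;m[210:]=0
v,u=np.where(m);print('red n',len(u),u.mean(),v.mean(),'start 290.1 184.6')
"
```

```text
t 5.75 fix xy [ 27.8 -98.9] h 57.5 open 29.7 F [-4.01 -0.14  5.83]
 shift units(tool) [ 1.08 -0.21  0.06] turn units [ 0.06 -0.03  0.02]
key z 0.058973304006656124 207
red n 103 289.8349514563107 185.61165048543688 start 290.1 184.6
```

Request:
servo_tool --moves '[[[35,0,-0.15,0.05,0.03,0,0],[35,0,-0.15,0.04,0.03,0,0],[35,0,0,0.02,0,0,0]]]'

```text
time_s: 6.05
tool_pos: [0.5875, -0.088, 0.0579]
tool_rot: [0.685, 0.729, 0.006, 0.003]
wrist_force: [-4.2, -0.4, 5.7]
opening: 0.0298
```

```bash
python3 -c "
from h import *
rep(ty=-72,h=56)"
```

```text
t 6.05 fix xy [ 26.2 -99. ] h 57.9 open 29.8 F [-4.2  -0.36  5.71]
 shift units(tool) [ 1.08 -0.15  0.08] turn units [ 0.12 -0.02  0.01]
```

Position is acceptable: the key finger spans about 41–56 on the 32–58 key, and the stud finger overlaps the stud. Sliding on with more down-bias.

Request:
servo_tool --moves '[[[35,0.12,-0.05,0.06,0.05,0,0],[35,0.15,-0.05,0.05,0.05,0.03,0],[35,0.15,-0.05,0.05,0.05,0.05,0]]]'

```text
time_s: 6.3
tool_pos: [0.5873, -0.0811, 0.057]
tool_rot: [0.685, 0.729, 0.003, 0.0]
wrist_force: [-0.6, -5.8, 5.7]
opening: 0.03
```

```bash
python3 -c "
from h import *
rep(ty=-72,h=56)"
```

```text
t 6.3 fix xy [ 26.5 -92.1] h 57.0 open 30.0 F [-0.64 -5.77  5.73]
 shift units(tool) [ 0.8  -0.16  0.04] turn units [ 0.05 -0.05  0.02]
```

Request:
servo_tool --moves '[[[35,0.15,-0.08,0.05,0.05,0.02,0],[35,0.15,-0.08,0.05,0.05,0.02,0],[35,0.15,-0.05,0.05,0.05,0.03,0]]]'

```text
time_s: 6.55
tool_pos: [0.5871, -0.0745, 0.057]
tool_rot: [0.684, 0.729, 0.002, -0.001]
wrist_force: [-1.8, -6.4, 5.5]
opening: 0.0299
```

```bash
python3 -c "
from h import *
rep(ty=-72,h=56)"
```

```text
t 6.55 fix xy [ 26.6 -85.5] h 57.0 open 29.9 F [-1.77 -6.35  5.48]
 shift units(tool) [ 0.54 -0.16  0.04] turn units [ 0.01 -0.04  0.03]
```

Steady: height 57.0, about 5.5 N down, and the bolt moving. Continuing.

Request:
servo_tool --moves '[[[35,0.15,-0.08,0.06,0.04,0.01,0],[35,0.15,-0.08,0.06,0.04,0.01,0],[35,0.15,-0.05,0.06,0.04,0.02,0]]]'

```text
time_s: 6.8
tool_pos: [0.5869, -0.0681, 0.0567]
tool_rot: [0.684, 0.73, -0.0, -0.0]
wrist_force: [-0.8, -5.3, 6.4]
opening: 0.03
```

Request:
servo_tool --moves '[[[35,0.15,-0.08,0.06,0.04,0.01,0],[35,0.15,-0.08,0.06,0.04,0.01,0]]]'

```text
time_s: 6.97
tool_pos: [0.5866, -0.0638, 0.0567]
tool_rot: [0.684, 0.73, -0.001, 0.001]
wrist_force: [0.5, -5.2, 6.9]
opening: 0.0296
```

```bash
python3 -c "
from h import *
rep(ty=-72,h=56)
c=get('side')
h=cv2.cvtColor(c['frame'],cv2.COLOR_RGB2HSV); m=cv2.inRange(h,(20,150,110),(34,255,255)); m[:,:255]=0;m[:,290:]=0
v,u=np.where(m);P=world(c,u,v);k=P[:,2]>.03;print('key z',np.median(P[k,2]),k.sum())
m=cv2.inRange(h,(0,150,70),(6,255,255))|cv2.inRange(h,(174,150,70),(180,255,255));m[:,:275]=0;m[:,305:]=0;m[:170]=0;m[225:]=0
v,u=np.where(m);print('red',len(u),u.mean(),v.mean())
for b in(0,.03): print(b,pix(c,[*fx([0,-79+b*1e3]),.07]))
"
```

```text
t 6.97 fix xy [ 26.8 -74.8] h 56.7 open 29.6 F [ 0.52 -5.21  6.89]
 shift units(tool) [ 0.11 -0.17  0.03] turn units [-0.01  0.03  0.04]
key z 0.05771332905786225 188
red 85 288.91764705882355 190.4470588235294
0 [290.83610529 186.24441638]
0.03 [289.13971104 193.17098487]
```

About 25 mm travelled. Continuing until the force rises at the hard stop.

Request:
servo_tool --moves '[[[35,0.15,-0.05,0.06,0,0.01,0],[35,0.15,-0.05,0.06,0,0.01,0]]]'

```text
time_s: 7.18
tool_pos: [0.587, -0.0601, 0.0565]
tool_rot: [0.683, 0.73, -0.001, 0.005]
wrist_force: [-2.7, -14.5, 10.5]
opening: 0.0301
```

Request:
servo_tool --moves '[[[35,0.15,-0.05,0.06,0,0,0],[35,0.15,-0.05,0.06,0,0,0]]]'

```text
time_s: 7.35
tool_pos: [0.5871, -0.0602, 0.0568]
tool_rot: [0.681, 0.732, -0.003, 0.011]
wrist_force: [-2.4, -14.2, 8.4]
opening: 0.03
```

```bash
python3 -c "
from h import *
rep(ty=-70,h=56)"
```

```text
t 7.35 fix xy [ 27.6 -71.2] h 56.8 open 30.0 F [ -2.37 -14.16   8.44]
 shift units(tool) [ 0.05 -0.2   0.03] turn units [0.1  0.2  0.11]
```

Hard stop: 14 N with no more motion, at the expected y (-71 = -61 - 10). Releasing straight up.

Request:
servo_tool --moves '[[[35,-0.05,0,-0.15,0,0,0],[35,-0.05,0,-0.4,0,0,0],[35,-0.05,0,-0.6,0,0,0],[35,0,0,-0.8,0,0,0],[35,0,0,-1,0,0,0],[35,0,0,-1,0,0,0],[35,-1,0,-1,0,0,0],[35,-1,0,-0.5,0,0,0],[35,-1,0,0,0,0,0],[35,-1,0,0,0,0,0],[35,-1,0,0,0,0,0],[35,-1,0,0,0,0,0],[35,0,0,0,0,0,0],[35,0,0,0,0,0,0]]]'

```text
time_s: 8.52
tool_pos: [0.5943, -0.209, 0.2001]
tool_rot: [0.68, 0.733, -0.001, 0.004]
wrist_force: [0.2, -0.6, -0.5]
opening: 0.03
```

```bash
python3 -c "
from h import *
rep(ty=-70,h=56)
o=ld('side'); t0=ld('top')
im=[]
for n,(a,b,x,y) in (('top',(165,265,230,400)),('side',(160,280,220,360))):
    c=get(n); im.append(cv2.resize(c['frame'][a:b,x:y,::-1],(680,int(680*(b-a)/(y-x))),interpolation=cv2.INTER_CUBIC))
cv2.imwrite('pics/end.png',cv2.resize(np.vstack(im),None,fx=.6,fy=.6))
h=cv2.cvtColor(c['frame'],cv2.COLOR_RGB2HSV); m=cv2.inRange(h,(20,150,110),(34,255,255)); m[:,:255]=0;m[:,290:]=0
v,u=np.where(m);P=world(c,u,v);k=P[:,2]>.03;print('key z',np.median(P[k,2]),k.sum(),'start .0667')
m=cv2.inRange(h,(0,150,70),(6,255,255))|cv2.inRange(h,(174,150,70),(180,255,255));m[:,:275]=0;m[:,305:]=0;m[:170]=0;m[225:]=0
v,u=np.where(m);print('red',len(u),u.mean(),v.mean(),'start 290.1 184.6, expect shift -1.7 +6.9')
"
```

```text
t 8.52 fix xy [  25.6 -220.2] h 200.1 open 30.0 F [ 0.16 -0.61 -0.53]
 shift units(tool) [ 6.05 -0.06  5.72] turn units [0.04 0.07 0.14]
key z 0.06675419407971223 242 start .0667
red 79 288.56962025316454 191.2405063291139 start 290.1 184.6, expect shift -1.7 +6.9
```

View pics/end.png

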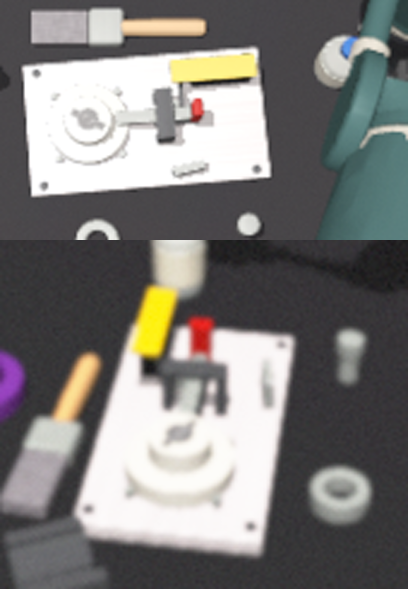

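The end picture shows the bolt bar over the flange, the stud at (197,109) close behind the bridge, and the yellow key up. The neighbours look undisturbed. One last difference check against the first picture, then handing in.

```bash
python3 -c "
from h import *
a=cv2.imread('pics/side1.png');c=ld('side');b=np.ascontiguousarray(c['frame'][...,::-1])
d=cv2.GaussianBlur(cv2.absdiff(a,b).max(2),(5,5),0)>45
N,L,s,ce=cv2.connectedComponentsWithStats(d.astype(np.uint8))
print([(s[i].tolist()) for i in range(1,N) if s[i,4]>8 and s[i,1]>120 and s[i,0]<420])
print(r.finish_job())
"
```

```text
[[284, 179, 12, 22, 173], [280, 206, 4, 4, 13], [284, 214, 4, 6, 16]]
the job is handed in; nothing more can be done
None
```

I locked the workpiece in and handed the job in at about 8.5 s. One fingertip held the yellow catch down while the other pushed the red stud home, then I lifted straight off.

- **Hard stop:** the push force rose to about 14 N with no further motion, at the expected end position.
- **Catch:** the key height was 57.7 mm when checked late in the slide, and it returned to its starting 66.7 mm after release. It rises fully only if the bolt is within 2 mm of home.
- **Stud travel:** the side view shows about 29 mm of the 30 mm travel, which is within measuring error.
- **Surroundings:** comparing the first and last side pictures, only the stud and bolt changed. The wrist force was near zero after retreating.

Early in the slide, the catch eased up, by force and height, to roughly 5–7 mm pressed, near or possibly below the 6 mm mark. The bolt was then only about at first contact, within roughly its 2 mm of play. I pressed the catch down again before sliding on.

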